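Push a row of filter cubes home along their rail and shut the gate

TASK

Without gripping or lifting anything, push the row of four fluorescence filter cubes along their aluminium rail as one train, pressing with closed fingers on the back of the last cube only, until the first cube is hard against the end stop and no gaps are left. Then swing the red gate with a fingertip until it is fully shut across the rail behind the last cube and locks the row in. Leave all cubes standing in the rail, leave the brown bottle, the cover-glass box and the flat black cap beside it where they are, and finish clear of everything.

Things in the scene. Friction and masses are not known exactly. Their poses are not given: they have to be found in the camera images.
- filter_rail: Fixed aluminium channel, 268 mm long, 56 mm wide (screw ears reach 49 mm from its centre line). Origin on the centre line, on the bench; its y axis runs along the rail: +y to the open mouth (ends at y = +135 mm), -y to the end stop (push this way); z up. Floor 5 mm above the bench; side walls 43 mm apart inside, tops only 13.5 mm above the bench, so cubes can be pushed above them.
- stop_face (a point): Centre of the black rubber face of the end stop (block 54 mm wide, 40 mm high) at the rail's -y end: 24 mm above the bench, at y = -115 mm in the rail's frame.
- cube1_centre (a point): Centre of filter cube 1, counted from the end stop (black, with a blue line): 38 mm along the rail, 40 mm across, 37 mm high, about 90 g, loose on the channel floor; centre 23 mm above the bench. Gaps of about 1 mm between cubes at the start. Fully home its centre is at y = -96 mm in the rail's frame.
- cube2_centre (a point): Centre of filter cube 2, counted from the end stop (black, with a green line): 38 mm along the rail, 40 mm across, 37 mm high, about 90 g, loose on the channel floor; centre 23 mm above the bench. Gaps of about 1 mm between cubes at the start. Fully home its centre is at y = -58 mm in the rail's frame.
- cube3_centre (a point): Centre of filter cube 3, counted from the end stop (black, with a blue line): 38 mm along the rail, 40 mm across, 37 mm high, about 90 g, loose on the channel floor; centre 23 mm above the bench. Gaps of about 1 mm between cubes at the start. Fully home its centre is at y = -20 mm in the rail's frame.
- cube4_centre (a point): Centre of filter cube 4, counted from the end stop (black, with a green line): 38 mm along the rail, 40 mm across, 37 mm high, about 90 g, loose on the channel floor; centre 23 mm above the bench. Gaps of about 1 mm between cubes at the start. Fully home its centre is at y = 18 mm in the rail's frame.
- gate (a joint): Angle of the red gate about its vertical pivot, rad: 0 = shut, square across the channel (it stops there); grows counter-clockwise from above as it opens toward the mouth and outward; 1.57 = parallel to the rail, outside the wall; limit 2.5. Light friction (under 1 N at the tip), no spring. It can shut only when the row is home: shut, it leaves 3 mm behind the last cube.
- gate_pivot (a point): Pivot of the gate, outside the wall on the rail's -x side, at x = -36 mm, y = +44 mm in the rail's frame, 26 mm above the bench (half-way up the gate arm).
- gate_tip (a point): Near the free end of the gate arm, 66 mm from the pivot, under its black thumb knob (10 mm across, top 44 mm above the bench); 26 mm above the bench. The arm is a straight red bar 8 mm thick in plan, 73 mm long from the pivot, 20 to 32 mm above the bench; it points along the rail's +x when shut.
- oil_bottle: Small amber bottle with a black cap, 30 mm across, 62 mm high, loose; origin at the centre of its underside. Leave alone.
- cover_glasses: White and green box of cover glasses, 36 x 36 x 16 mm, loose; origin at the centre of its underside. Leave alone.
- dust_cap: Flat round black cap, 33 mm across, 12 mm high, loose; origin at the centre of its underside. Leave alone.
Not all that is in view belongs to the job. Leave any orange, purple or yellow look-alike of the part that bears cube4_centre alone.

How it is judged:
On the way:
1. the whole row is hard against the end stop without gaps, the gate still open (y of cube1_centre in the frame of filter_rail below -0.0935 m and y of cube2_centre in the frame of filter_rail below -0.0555 m and y of cube3_centre in the frame of filter_rail below -0.0175 m and y of cube4_centre in the frame of filter_rail below 0.0205 m and height (world z) of each of cube1_centre, cube2_centre, cube3_centre, cube4_centre below 0.028 m and value of joint gate above 1 rad), for 0.2 s.
At the end, for the whole second after the job is handed in: All four cubes stand in the rail, each within about 3 mm of its place in a closed row against the end stop and within 4 mm of the centre line, at rest, and the gate is shut to within 0.08 rad (y of cube1_centre in the frame of filter_rail below -0.0927 m and y of cube2_centre in the frame of filter_rail below -0.0547 m and y of cube3_centre in the frame of filter_rail below -0.0167 m and y of cube4_centre in the frame of filter_rail below 0.0213 m and height (world z) of each of cube1_centre, cube2_centre, cube3_centre, cube4_centre below 0.028 m and value of joint gate between -0.08 and 0.08 rad and linear speed of each of cube1, cube2, cube3, cube4 below 0.01 m/s and x of cube1_centre in the frame of filter_rail between -0.004 and 0.004 m and x of cube2_centre in the frame of filter_rail between -0.004 and 0.004 m and x of cube3_centre in the frame of filter_rail between -0.004 and 0.004 m and x of cube4_centre in the frame of filter_rail between -0.004 and 0.004 m); the robot touches nothing.
It fails at once if a cube is lifted (more than 6 mm) or tipped (more than about 17 degrees); they may only be pushed (height (world z) of any of cube1_centre, cube2_centre, cube3_centre, cube4_centre above 0.029 m or angle between any of cube1_centre, cube2_centre, cube3_centre, cube4_centre's own z axis and vertical above 0.3 rad).
It fails at once if the bottle, the cover-glass box or the cap is moved more than 15 mm (distance of any of oil_bottle, cover_glasses, dust_cap from where it was at the start of the episode above 0.015 m).
It fails at once if the fingers push on any cube but the last (contact force between the fingers and cube1 above 1 N or contact force between the fingers and cube2 above 1 N or contact force between the fingers and cube3 above 1 N).
It fails at once if the last cube is taken between the fingers (contact force between the fingers and cube4 above 0.5 N and horizontal distance between the grasp point and cube4_centre below 0.016 m and height (world z) of the grasp point below 0.055 m).
It fails at once if the gate arm is taken between the fingers (y of the grasp point in the frame of gate_tip between -0.006 and 0.006 m and x of the grasp point in the frame of gate_tip between -0.07 and 0.01 m and height (world z) of the grasp point below 0.045 m).
It also fails if it takes over 45 s, if anything falls off the work surface, if the arm or the gripper's body presses on something with over 40 N, if the wrist force passes 120 N, or if a joint passes its speed limit or range.

ROBOT

A 6-joint arm with a two-finger parallel gripper is mounted at the origin on a cart in front of the work surface, level with it; the furniture and walls round the work are solid. World frame = base frame: x ahead of the robot, y to its left, z up, the work surface at z = 0. Lengths are in m, angles in rad, forces in N, time in s.
With the tool pointing down it reaches from about 0.35 to 0.975 m from the base axis. Payload 4.9 kg.
Tool frame: the origin (TCP) lies at the very end of the fingers, on their centre line; the grasp point (between the pads) lies 19 mm behind it (manip.grasp_offset is the distance from the TCP to the grasp point, in m); z points along the fingers, y is the line along which they close (so a half turn about z gives the same grasp; the last joint's range is limited). The gripper opens to 85 mm and grips with 20 to 120 N. Pads are 22 mm wide; open, the fingers measure 114 mm over their backs; the gripper's body (76 mm by 85 mm) begins 54 mm behind the grasp point. The pads swing forward as they close: fully open they stand 13 mm farther back than shut.
Start: joints at [-1.384, 0.053, 1.613, -0, 1.476, -0.119], TCP at [0.188, -0.596, 0.231] pointing down, gripper open.
Joint ranges: [-3.01, 3.01], [-1.01, 2.22], [0.06, 2.58], [-1.02, 4.17], [0.09, 2.62], [-3.14, 3.14]. Speed limits (rad/s): [2.57, 2.57, 3.14, 3.14, 3.14, 3.14].

INTERFACE

Orientations are given as a unit quaternion [w, x, y, z].
In Python, from plant import manip, eyes, job_done, models gives the robot as it stands.
- The arm moves only by the tool servo_tool, never from a script. Its argument "motion" is one flat list of numbers, 5 for each row, row after row: the opening, from -1 (shut) to 1 (fully open), then the shift along the tool's x, y, z normalised to -1 to 1, where 1 is 120 mm, then the turn about the tool's z normalised to -1 to 1, where 1 is 45 degrees. A call has 1 to 5 rows; each row is the pose to reach, as a shift and turn from the pose commanded when the call began, along the tool's axes at that moment; what a row does not reach only later rows make up. A row lasts 1/8 s, in which the tool goes at most 62.5 mm and 10.7 degrees, less where a joint would pass 70% of its speed; a pose out of reach is approached as far as the arm can. A call with a number of a shift or a turn outside -1 to 1 is refused whole. A call with a gripper value outside its range is refused whole. The fingers move at their own pace and stop on an object; the grip force is fixed at half the most. Time passes only in rows, so rows that repeat a pose let the fingers close. It gives the time, the measured TCP pose, the force, the opening and the grip force at its end, in the units of the state.
- manip.state(): the state, without advancing time (a new reading comes with each control period).
- eyes.grab_frame(name): name is "scene" or "top"; returns (picture, depth): 420x560x3 uint8, red, green, blue; 420x560 float32, m along the optical axis (not along the pixel's ray), 0 where there is no reading.
- eyes.camera_params(name): a dict with "fov_y" (degrees; the focal length in pixels is half the picture's height over the tangent of half this angle, whatever the lens; pixels are square), "cx", "cy" (the principal point, pixels), "pose" (4x4, takes a point from camera to world coordinates). Camera axes: x right, y up, looking along -z (the intrinsics and any distortion apply to the point x, -y, -z); pixel columns grow to the right and rows downward; lengths in m; the calibration is good to about 2 mm. A picture is of the moment at which its call begins. camera_params takes no time and is no camera call.
- job_done(): hands the job in; it is judged then, once.
Trained networks look in the newest picture that a camera, given by its name, has taken for a name from the list of things; names that differ only in an ending like _2 or _b are one class to them, and where a whole thing is asked for, a point or a joint stands for the part that bears it (a point fixed in the world has none). Each returns a list of dicts, best first, with "p" (0 to 1); they miss things now and then, are a little off and sometimes report something else, mostly with a low value. They report only what shows in the picture. A call takes as long as a camera call. They do not tell look-alikes from the thing itself.
- models.regions_of(camera, label): "mask" (420x560 bool, what is visible of it) and "pixel" ([column, row] in pixels, amid what is visible of it).
The state is a dict: "time": time; "joint_pos": joint angles; "joint_vel": joint speeds; "joint_efforts": joint torques, N m; "tool_pos": TCP position; "tool_rot": TCP orientation; "contact_force": force on the tool from outside, world axes, zero at the start; "ft_torque": the same for the moment, N m; "gripper_width": opening from 0.0 (shut) to 1.0 (fully open); "grasp_force": force on a finger pad.
Only numpy, scipy, OpenCV 4.12 (cv2) and the standard library are available. Lean on these libraries where they do the work, as an engineer would, in place of code of your own. Each camera call takes 0.05 s, during which the arm holds its last target. There are 200 camera calls.

## Working session

There is one attempt and no reset: what is moved stays moved. The work goes in short steps, Python scripts to look and compute and a tool call to move; the robot and the scene stay as the last step left them, time stands still between calls to the robot, and variables do not carry over. Pictures are saved under pics/ and viewed, at most 10 in all, crops included, and the job is handed in when it is done.

Besides the shell and the picture viewer there is one more tool, called after "Call:" as name(argument=value, ...) on one line, values as JSON. servo_tool: Moves the arm, as the interface text tells. Its arguments: {"type":"object","properties":{"motion":{"type":"array","items":{"type":"number","minimum":-1,"maximum":1}}},"required":["motion"]}

```bash
mkdir -p pics; cat > h.py <<'E'
import numpy as np, cv2
from plant import manip, eyes, job_done, models
def pts(name,d):
    c=eyes.camera_params(name); f=210/np.tan(np.radians(c["fov_y"])/2)
    v,u=np.mgrid[0:420,0:560]
    P=np.stack([(u-c["cx"])/f*d,-(v-c["cy"])/f*d,-d],-1)
    T=np.array(c["pose"]); return P@T[:3,:3].T+T[:3,3]
def save(n,im,k=1):
    cv2.imwrite("pics/"+n,cv2.resize(im[:,:,::-1],None,fx=k,fy=k,interpolation=cv2.INTER_CUBIC))
E
python3 - <<'E'
from h import *
for n in("top","scene"):
    im,d=eyes.grab_frame(n); save(n+"0.png",im,1.4); c=eyes.camera_params(n); print(n,{k:v for k,v in c.items() if k!="pose"},np.round(c["pose"],3).tolist())
    np.savez(n+"0.npz",im=im,P=pts(n,d),d=d)
    for l in("filter_rail","gate","cube4_centre"):
        P=pts(n,d)
        for r in models.regions_of(n,l): m=r["mask"]; print(l,round(r["p"],2),np.round(r["pixel"]),m.sum(),np.round(np.median(P[m],0),3))
s=manip.state(); print(s["tool_pos"],s["tool_rot"],s["gripper_width"],s["time"])
E
```

```text
top {'fov_y': 44.99040246650839, 'cx': 280.9986497024812, 'cy': 211.5480589676341} [[0.014, 0.996, -0.092, 0.491], [-1.0, 0.011, -0.029, 0.257], [-0.028, 0.092, 0.995, 0.92], [0.0, 0.0, 0.0, 1.0]]
filter_rail 0.89 [315. 232.] 3796 [0.542 0.221 0.008]
gate 0.77 [256. 254.] 247 [0.5   0.328 0.033]
cube4_centre 0.89 [194. 179.] 477 [0.625 0.431 0.036]
cube4_centre 0.85 [246. 224.] 495 [0.548 0.343 0.042]
cube4_centre 0.63 [218. 292.] 571 [0.431 0.389 0.036]
cube4_centre 0.62 [341. 156.] 557 [0.669 0.175 0.036]
cube4_centre 0.41 [314. 238.] 3714 [0.544 0.223 0.008]
scene {'fov_y': 43.026772271450014, 'cx': 273.0854266944301, 'cy': 207.41573209913915} [[-0.598, 0.35, -0.721, -0.083], [-0.801, -0.275, 0.531, 0.738], [-0.012, 0.895, 0.445, 0.453], [0.0, 0.0, 0.0, 1.0]]
filter_rail 0.57 [285. 240.] 2759 [0.524 0.271 0.009]
gate 0.64 [265. 250.] 360 [0.495 0.332 0.03 ]
gate 0.64 [200. 227.] 227 [0.649 0.353 0.01 ]
gate 0.21 [286. 241.] 2649 [0.524 0.267 0.009]
cube4_centre 0.78 [278. 195.] 467 [0.656 0.181 0.024]
cube4_centre 0.73 [258. 288.] 971 [0.421 0.397 0.029]
cube4_centre 0.63 [242. 242.] 738 [0.535 0.35  0.033]
cube4_centre 0.55 [168. 243.] 720 [0.615 0.438 0.028]
[ 0.18812934 -0.59589804  0.23114751] [-1.36471920e-04  9.88334282e-01  1.52300124e-01 -2.08664654e-06] 1.0004963438258465 0.4
```

View pics/top0.png

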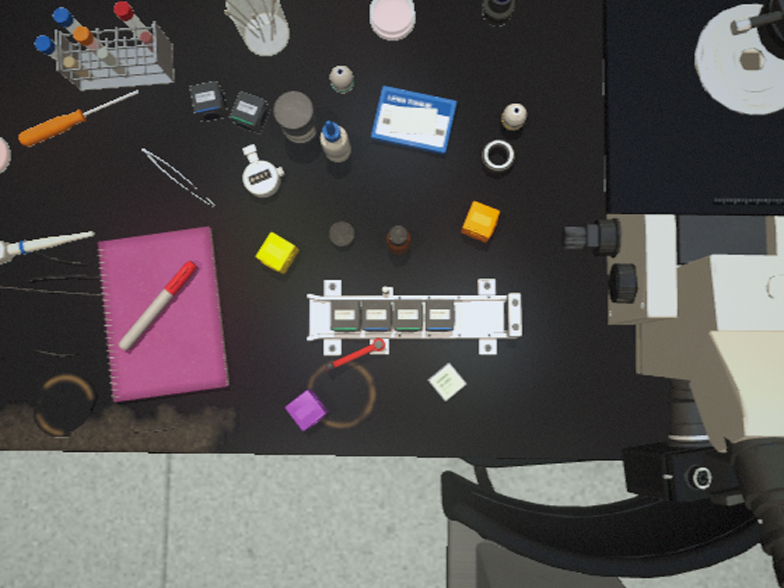

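```bash
python3 - <<'E'
from h import *
z=np.load("top0.npz"); im=z["im"]; save("crop0.png",im[130:310,170:400],3.3)
E
```

```text
(no output)
```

View pics/crop0.png

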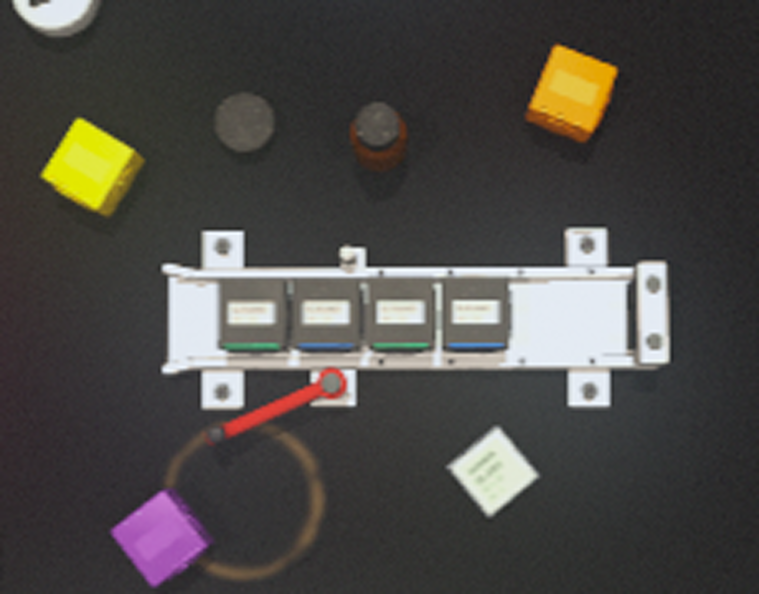

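The leftmost black cube with a green line in the rail, at about (246,224), is cube4. The orange (343,158), yellow (198,180) and purple (218,293) cubes are look-alikes, and so are two loose black cubes at (147,70) and (178,78). The crop confirms it. The gate is open at about 2.0 rad, with its pivot at (270,246) and tip at (236,261). A microscope stands at the right, so I'm checking clearance there and fitting the rail.

View pics/scene0.png

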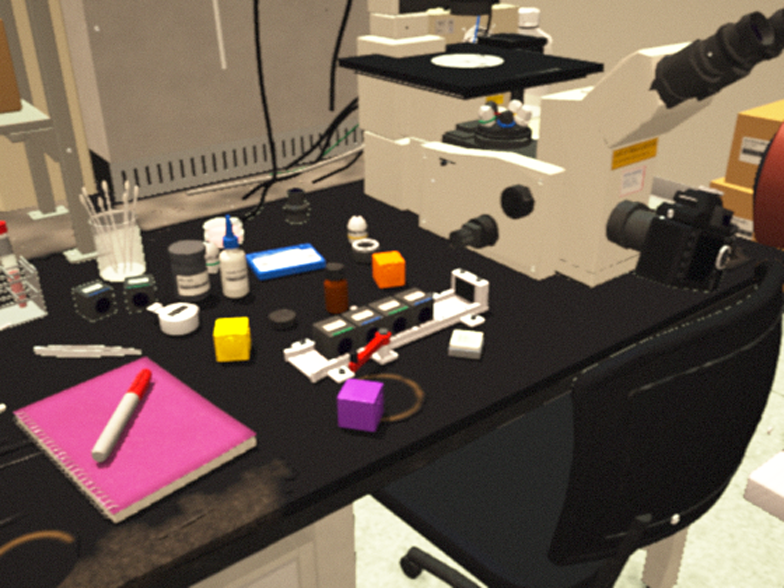

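```bash
python3 - <<'E'
from h import *
z=np.load("top0.npz"); P=z["P"]; im=z["im"].astype(int)
# height map over world grid
for n in("top","scene"):
    Q=np.load(n+"0.npz"); q=Q["P"][Q["d"]>0]
    print(n,"rows x .1-.8, cols y .2..-.6")
    for x in np.arange(.05,.9,.1):
        print(round(x,2),[ (round(float(np.max(s)),2) if len(s:=q[(abs(q[:,0]-x)<.05)&(abs(q[:,1]-y)<.05)][:,2])else None) for y in np.arange(.65,-.7,-.1)])
# cube tops in rail
roi=np.zeros((420,560),bool); roi[205:245,225:335]=1
for lo,hi,nm in((.036,.05,"tops"),(.009,.018,"walls")):
    m=roi&(P[...,2]>lo)&(P[...,2]<hi); p=P[m]; c,s,a=cv2.minAreaRect(p[:,:2].astype(np.float32)*1000); print(nm,m.sum(),c,s,a,np.median(p[:,2]))
m=np.zeros_like(roi); m[200:250,355:380]=1; m&=(P[...,2]>.036)&(P[...,2]<.06); print("stop",cv2.minAreaRect(P[m][:,:2].astype(np.float32)*1000))
m=np.zeros_like(roi); m[200:245,220:330]=1; m&=(P[...,2]>.036)&(P[...,2]<.06); print("cubes",cv2.minAreaRect(P[m][:,:2].astype(np.float32)*1000))
m=np.zeros_like(roi); m[235:275,220:290]=1; m&=(im[...,0]>120)&(im[...,1]<80);p=P[m]; print("gate",m.sum(),cv2.minAreaRect(p[:,:2].astype(np.float32)*1000),np.median(p[:,2]))
# ears: screws/whites
m=np.zeros_like(roi); m[190:260,215:375]=1; m&=(im.min(-1)>140)&(P[...,2]<.02);p=P[m];print("rail",cv2.minAreaRect(p[:,:2].astype(np.float32)*1000))
E
```

```text
top rows x .1-.8, cols y .2..-.6
0.05 [-0.74, -0.74, -0.74, -0.73, -0.74, -0.38, None, None, None, -0.74, -0.74, -0.74, -0.74, None]
0.15 [-0.74, -0.74, -0.74, -0.74, -0.73, -0.33, -0.34, -0.34, -0.35, -0.74, None, None, None, None]
0.25 [-0.74, -0.74, -0.74, -0.74, 0.03, 0.08, 0.08, 0.08, 0.08, -0.74, None, None, None, None]
0.35 [0.01, 0.01, 0.0, 0.0, 0.04, 0.06, 0.11, 0.36, 0.08, None, None, None, None, None]
0.45 [0.02, 0.02, 0.04, 0.05, 0.02, 0.02, 0.0, 0.33, None, None, None, None, None, None]
0.55 [0.03, 0.04, 0.0, 0.05, 0.05, 0.05, 0.16, 0.28, None, None, None, None, None, None]
0.65 [0.02, 0.04, 0.04, 0.02, 0.07, 0.04, 0.26, 0.27, 0.16, None, None, None, None, None]
0.75 [0.01, 0.01, 0.08, 0.12, 0.02, 0.04, 0.38, 0.38, None, None, None, None, None, None]
0.85 [0.13, 0.07, 0.13, 0.08, 0.02, 0.05, 0.26, 0.27, 0.19, None, None, None, None, None]
scene rows x .1-.8, cols y .2..-.6
0.05 [None, None, None, None, None, None, None, None, None, None, None, None, None, None]
0.15 [None, None, None, None, None, 0.24, 0.21, None, None, None, None, None, None, None]
0.25 [None, None, Non
[... 611 characters left out ...]

tops 1851 (550.410888671875, 285.9122619628906) (63.57025146484375, 156.64439392089844) 10.816437721252441 0.04160669626050151
walls 716 (550.4542846679688, 286.3701171875) (197.66183471679688, 66.1720962524414) 87.9878158569336 0.013760868629284606
stop ((551.8479614257812, 134.94427490234375), (17.542484283447266, 54.09882736206055), 89.31234741210938)
cubes ((550.410888671875, 285.9122619628906), (63.57025146484375, 156.64439392089844), 10.816437721252441)
gate 161 ((499.6065368652344, 325.5398254394531), (14.075460433959961, 68.70965576171875), 28.016551971435547) 0.0323267670688423
rail ((550.3740844726562, 256.9117431640625), (96.83321380615234, 276.4450988769531), 1.2727571725845337)
```

```bash
python3 - <<'E'
from h import *
c=eyes.camera_params("top"); f=210/np.tan(np.radians(c["fov_y"])/2); T=np.array(c["pose"])
def w(u,v,z,crop=True):
    if crop: u,v=170+(u+.5)/3.3-.5,130+(v+.5)/3.3-.5
    r=T[:3,:3]@np.array([(u-c["cx"])/f,-(v-c["cy"])/f,-1]); return np.round((T[:3,3]+r*(z-T[2,3])/r[2])*1000,1)
for n,a in dict(s1=(222,246,.006),s2=(587,244,.006),s3=(222,391,.006),s4=(588,390,.006),stopL=(637,313,.044),stopR=(668,313,.044),piv=(330,383,.034),tip=(217,434,.044),lab4=(252,313,.042),lab1=(476,310,.042),back4=(220,312,.0415),front1=(511,312,.0415),bottle=(378,123,.062),cap=(244,122,.012),box=(493,471,.016),mouth=(165,320,.0135)).items(): print(n,w(*a))
z=np.load("scene0.npz"); im=z["im"].astype(int); P=z["P"]
m=(im[...,0]>90)&(im[...,1]<60)&(z["d"]>0); m[:,:530]=0
print("red",m.sum(),np.percentile(P[m],[5,50,95],axis=0).round(2).tolist())
for n in("top","scene"):
    z=np.load(n+"0.npz");P=z["P"];m=(z["d"]>0)&(P[...,2]>.1)&(P[...,0]<.5);print(n,[(round(x,1),P[m&(abs(P[...,1]-x)<.05)].max(0).round(2).tolist(),P[m&(abs(P[...,1]-x)<.05)].min(0).round(2).tolist()) for x in np.arange(-.6,.35,.1) if (m&(abs(P[...,1]-x)<.05)).any()])
E
```

```text
s1 [588.1 364.1   6. ]
s2 [591.3 163.7   6. ]
s3 [508.4 362.4   6. ]
s4 [511.6 163.    6. ]
stopL [551.2 141.5  44. ]
stopR [551.4 125.3  44. ]
piv [512.9 302.   34. ]
tip [485.3 360.1  44. ]
lab4 [549.  343.3  42. ]
lab1 [551.9 225.4  42. ]
back4 [549.3 360.3  41.5]
front1 [551.1 207.   41.5]
bottle [647.3 277.7  62. ]
cap [656.3 352.7  12. ]
box [467.4 214.7  16. ]
mouth [546.5 393.5  13.5]
red 519 [[0.2, 0.1, 0.23], [0.21, 0.11, 0.25], [0.22, 0.11, 0.27]]
top [(np.float64(-0.1), [0.5, -0.05, 0.32], [0.34, -0.1, 0.1]), (np.float64(-0.0), [0.5, 0.0, 0.36], [0.32, -0.05, 0.1])]
scene [(np.float64(-0.1), [0.48, -0.05, 0.36], [0.32, -0.15, 0.1]), (np.float64(-0.0), [0.5, 0.0, 0.36], [0.31, -0.05, 0.1]), (np.float64(0.1), [0.24, 0.11, 0.29], [0.2, 0.06, 0.18])]
```

Call:
servo_tool(motion=[-1, 0, 0, -0.5, 0.2, -1, 0, 0, -1, 0.36, -1, 0, 0, -1, 0.36])

```text
time: 0.78
tool_pos: [0.1886, -0.5982, 0.3596]
tool_rot: [0.006, 1.0, 0.011, 0.001]
contact_force: [-0.0, 0.8, 0.0]
gripper_width: 0.38
grasp_force: 0.0
```

Call:
servo_tool(motion=[-1, 0, 0, -0.5, 0, -1, 0, 0, -1, 0, -1, 0, 0, -1, 0])

```text
time: 1.15
tool_pos: [0.1883, -0.5969, 0.4783]
tool_rot: [0.006, 1.0, 0.012, 0.001]
contact_force: [-0.2, 0.1, 0.7]
gripper_width: -0.001
grasp_force: 0.0
```

Call:
servo_tool(motion=[-1, 0.5, -0.4, -0.1, 0, -1, 0.9, -0.8, -0.2, 0, -1, 1, -1, -0.2, 0])

```text
time: 1.52
tool_pos: [0.3068, -0.4718, 0.4939]
tool_rot: [-0.001, 1.0, 0.012, -0.0]
contact_force: [0.2, -0.7, -0.3]
gripper_width: 0.0
grasp_force: 0.0
```

Call:
servo_tool(motion=[-1, 0.3, -0.4, 0, 0, -1, 0.6, -0.8, 0, 0, -1, 0.8, -1, 0, 0])

```text
time: 1.9
tool_pos: [0.3997, -0.3487, 0.4939]
tool_rot: [-0.001, 1.0, 0.013, -0.0]
contact_force: [0.0, -0.4, 1.0]
gripper_width: -0.0
grasp_force: 0.0
```

Call:
servo_tool(motion=[-1, 0.2, -0.45, 0, 0, -1, 0.4, -0.9, 0, 0, -1, 0.5, -1, 0, 0])

```text
time: 2.28
tool_pos: [0.4565, -0.2272, 0.4943]
tool_rot: [-0.0, 1.0, 0.014, -0.0]
contact_force: [0.7, -1.1, -0.4]
gripper_width: 0.002
grasp_force: 0.0
```

Call:
servo_tool(motion=[-1, 0, -0.5, 0, 0, -1, 0.1, -1, 0, 0, -1, 0.1, -1, 0, 0])

```text
time: 2.65
tool_pos: [0.4654, -0.1071, 0.4946]
tool_rot: [-0.0, 1.0, 0.014, -0.0]
contact_force: [-1.1, -0.8, -0.7]
gripper_width: -0.001
grasp_force: 0.0
```

Call:
servo_tool(motion=[-1, 0, -0.5, 0, 0, -1, 0, -1, 0, 0, -1, 0, -1, 0, 0])

```text
time: 3.02
tool_pos: [0.4623, 0.012, 0.4946]
tool_rot: [0.0, 1.0, 0.014, -0.0]
contact_force: [-0.3, -0.8, -0.4]
gripper_width: 0.001
grasp_force: 0.0
```

Call:
servo_tool(motion=[-1, 0, -0.5, 0, 0, -1, 0, -1, 0, 0, -1, 0, -1, 0, 0])

```text
time: 3.4
tool_pos: [0.4599, 0.1315, 0.4941]
tool_rot: [0.0, 1.0, 0.013, -0.001]
contact_force: [0.1, -0.0, 0.5]
gripper_width: -0.001
grasp_force: 0.0
```

Call:
servo_tool(motion=[-1, 0.2, -0.5, 0, 0, -1, 0.4, -1, 0, 0, -1, 0.4, -1, 0, 0])

```text
time: 3.78
tool_pos: [0.5069, 0.2517, 0.492]
tool_rot: [0.001, 1.0, 0.012, -0.002]
contact_force: [-0.0, -0.2, -0.1]
gripper_width: -0.001
grasp_force: 0.0
```

Call:
servo_tool(motion=[-1, 0.2, -0.5, 0.1, 0, -1, 0.3, -1, 0.6, 0, -1, 0.3, -1, 1, 0, -1, 0.3, -1, 1, 0])

```text
time: 4.28
tool_pos: [0.5375, 0.3696, 0.3677]
tool_rot: [0.003, 1.0, 0.011, -0.005]
contact_force: [0.6, -0.3, -0.4]
gripper_width: -0.002
grasp_force: 0.0
```

Call:
servo_tool(motion=[-1, 0.09, -0.23, 0.5, 0, -1, 0.09, -0.23, 1, 0, -1, 0.09, -0.23, 1, 0])

```text
time: 4.65
tool_pos: [0.5471, 0.3968, 0.2507]
tool_rot: [0.003, 1.0, 0.01, -0.004]
contact_force: [0.7, 0.2, -0.1]
gripper_width: 0.004
grasp_force: 0.0
```

Call:
servo_tool(motion=[-1, 0, 0, 0.5, 0, -1, 0, 0, 1, 0, -1, 0, 0, 1, 0, -1, 0, 0, 1, 0])

```text
time: 5.15
tool_pos: [0.5512, 0.4009, 0.1413]
tool_rot: [-0.002, 1.0, 0.011, 0.003]
contact_force: [0.6, -0.2, -0.3]
gripper_width: -0.001
grasp_force: 0.0
```

```bash
python3 - <<'E'
from h import *
im,d=eyes.grab_frame("scene"); save("s1.png",im[150:330,150:390],3)
s=manip.state(); print(s["tool_pos"],s["tool_rot"])
E
```

```text
[0.55142245 0.40130271 0.14190996] [-0.00215779  0.99992725  0.0111801   0.0039797 ]
```

View pics/s1.png

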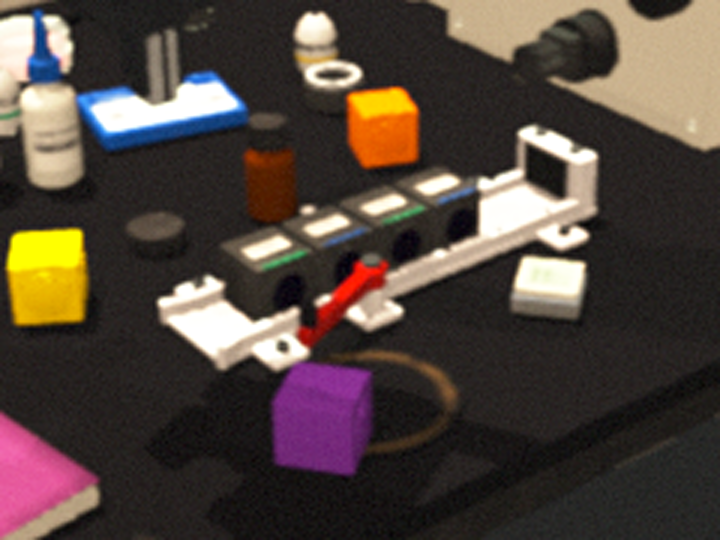

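The fingertips, around crop (165,70), are above and behind the mouth, with the row, gate and loose items undisturbed. Lowering and starting the push.

Call:
servo_tool(motion=[-1, -0.03, 0, 0.4, 0, -1, -0.03, 0, 0.8, 0, -1, -0.03, 0, 1, 0, -1, -0.03, 0, 1, 0])

```text
time: 5.7
tool_pos: [0.5447, 0.4001, 0.0156]
tool_rot: [0.0, 1.0, 0.012, -0.0]
contact_force: [0.1, 0.9, -0.2]
gripper_width: 0.002
grasp_force: 0.0
```

Call:
servo_tool(motion=[-1, 0, 0.05, 0, 0, -1, 0, 0.1, 0, 0, -1, 0, 0.1, 0, 0])

```text
time: 6.08
tool_pos: [0.5457, 0.388, 0.0169]
tool_rot: [-0.001, 1.0, 0.011, 0.001]
contact_force: [0.4, 0.4, -0.4]
gripper_width: 0.003
grasp_force: 0.0
```

Call:
servo_tool(motion=[-1, 0.02, 0.06, -0.01, 0, -1, 0.02, 0.12, -0.01, 0, -1, 0.02, 0.18, -0.01, 0, -1, 0.02, 0.24, -0.01, 0, -1, 0.02, 0.3, -0.01, 0])

```text
time: 6.7
tool_pos: [0.5482, 0.3521, 0.0169]
tool_rot: [-0.0, 1.0, 0.012, 0.0]
contact_force: [0.0, 3.1, 2.4]
gripper_width: 0.001
grasp_force: 1.6
```

Call:
servo_tool(motion=[-1, 0, 0.05, 0, 0, -1, 0, 0.1, 0, 0, -1, 0, 0.15, 0, 0, -1, 0, 0.2, 0, 0, -1, 0, 0.2, 0, 0])

```text
time: 7.32
tool_pos: [0.5483, 0.3271, 0.016]
tool_rot: [0.001, 1.0, 0.011, -0.0]
contact_force: [1.2, 0.1, 0.8]
gripper_width: -0.002
grasp_force: 0.2
```

Call:
servo_tool(motion=[-1, 0, 0.03, -0.01, 0, -1, 0, 0.06, -0.01, 0, -1, 0, 0.09, -0.01, 0, -1, 0, 0.12, -0.01, 0])

```text
time: 7.82
tool_pos: [0.5487, 0.3134, 0.0175]
tool_rot: [0.0, 1.0, 0.012, -0.0]
contact_force: [-0.4, 1.6, -1.1]
gripper_width: -0.003
grasp_force: 0.8
```

Call:
servo_tool(motion=[-1, 0, 0.02, 0, 0, -1, 0, 0.04, 0, 0, -1, 0, 0.04, 0, 0])

```text
time: 8.2
tool_pos: [0.5491, 0.3086, 0.0178]
tool_rot: [0.0, 1.0, 0.011, 0.0]
contact_force: [0.1, 0.0, -0.6]
gripper_width: -0.003
grasp_force: 0.2
```

```bash
python3 - <<'E'
from h import *
im,d=eyes.grab_frame("top"); save("t2.png",im[180:290,210:400],4)
E
```

```text
(no output)
```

View pics/t2.png

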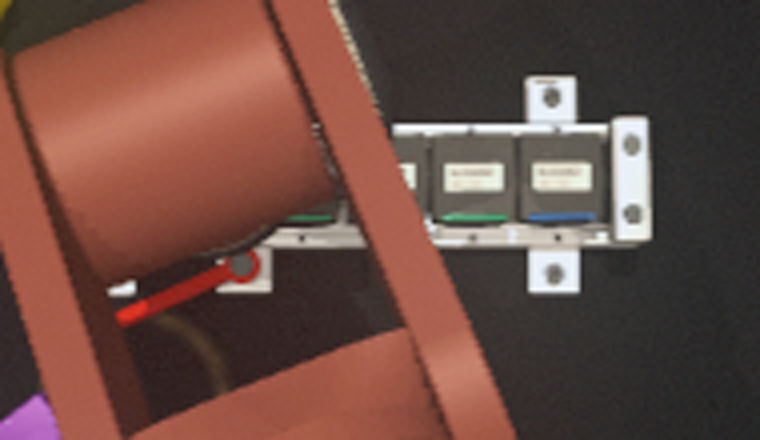

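The top view shows cubes 1 and 2 at crop (560,178) and (475,178), with cube1's edge about 606 against the stop block at 612. It's nearly home and the gate is still open, so I'll press on until the force rises.

Call:
servo_tool(motion=[-1, 0, 0.02, 0, 0, -1, 0, 0.04, 0, 0, -1, 0, 0.04, 0, 0])

```text
time: 8.62
tool_pos: [0.5498, 0.3082, 0.0191]
tool_rot: [-0.004, 1.0, 0.011, 0.002]
contact_force: [0.3, 14.0, -1.2]
gripper_width: 0.0
grasp_force: 6.9
```

Call:
servo_tool(motion=[-1, 0, 0.02, 0, 0, -1, 0, 0.04, 0, 0, -1, 0, 0.04, 0, 0])

```text
time: 9.0
tool_pos: [0.5503, 0.308, 0.0205]
tool_rot: [-0.009, 1.0, 0.011, 0.003]
contact_force: [0.1, 27.6, -2.5]
gripper_width: 0.0
grasp_force: 13.8
```

The row is hard home, with a 28 N reaction and no motion. Backing off and lifting.

Call:
servo_tool(motion=[-1, 0, -0.15, 0, 0, -1, 0, -0.3, 0, 0, -1, 0, -0.3, -0.4, 0, -1, 0, -0.3, -0.8, 0, -1, 0, -0.3, -0.8, 0])

```text
time: 9.62
tool_pos: [0.5517, 0.3369, 0.1196]
tool_rot: [-0.002, 1.0, 0.012, 0.005]
contact_force: [0.7, -0.1, -0.0]
gripper_width: 0.002
grasp_force: 0.0
```

Call:
servo_tool(motion=[-1, -0.35, 0, 0, 0, -1, -0.7, 0, 0, 0, -1, -0.7, 0, 0, 0])

```text
time: 10.0
tool_pos: [0.4612, 0.3327, 0.1114]
tool_rot: [0.001, 1.0, 0.012, -0.002]
contact_force: [0.2, 1.0, 0.7]
gripper_width: 0.002
grasp_force: 0.0
```

```bash
python3 - <<'E'
from h import *
im,d=eyes.grab_frame("scene"); save("s3.png",im[150:330,150:390],3); P=pts("scene",d)
im=im.astype(int); m=(im[...,0]>110)&(im[...,1]<70)&(P[...,2]>.015)&(P[...,2]<.045)&(abs(P[...,0]-.51)<.06)&(abs(P[...,1]-.33)<.06)
print(m.sum(),(cv2.minAreaRect(P[m][:,:2].astype(np.float32)*1000)))
s=manip.state(); print(s["tool_pos"])
E
```

```text
222 ((499.30780029296875, 324.5976867675781), (23.67296028137207, 90.58426666259766), 35.14950942993164)
[0.46308421 0.33304888 0.1123064 ]
```

View pics/s3.png

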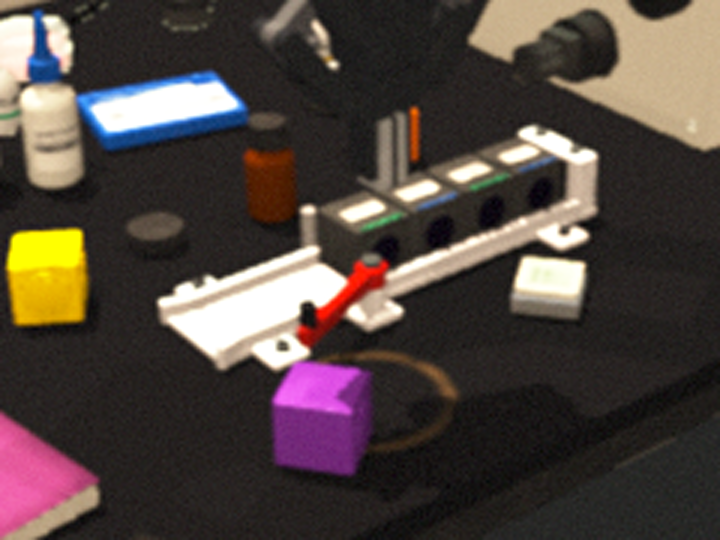

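The row is home against the stop, and the gate is still open with its knob at crop (308,318). The fingers are at (395,150), clear above. Descending on the gate's outer side.

Call:
servo_tool(motion=[-1, 0.02, 0.04, 0.25, 0, -1, 0.02, 0.04, 0.5, 0, -1, 0.02, 0.04, 0.74, 0, -1, 0.02, 0.04, 0.74, 0])

```text
time: 10.55
tool_pos: [0.4658, 0.3274, 0.0218]
tool_rot: [0.002, 1.0, 0.011, -0.003]
contact_force: [-0.5, -0.7, -0.4]
gripper_width: 0.003
grasp_force: 0.0
```

Call:
servo_tool(motion=[-1, 0.04, -0.03, 0, 0, -1, 0.08, -0.06, 0, 0, -1, 0.08, -0.06, 0, 0])

```text
time: 10.92
tool_pos: [0.4778, 0.3369, 0.0264]
tool_rot: [-0.001, 1.0, 0.012, 0.001]
contact_force: [0.2, -0.2, -0.2]
gripper_width: -0.003
grasp_force: 0.0
```

Call:
servo_tool(motion=[-1, 0.06, -0.03, 0, 0, -1, 0.12, -0.06, 0, 0, -1, 0.18, -0.09, 0, 0, -1, 0.23, -0.11, 0, 0, -1, 0.28, -0.13, 0, 0])

```text
time: 11.55
tool_pos: [0.5099, 0.3527, 0.0248]
tool_rot: [0.0, 1.0, 0.012, -0.0]
contact_force: [-1.3, -0.9, 0.1]
gripper_width: -0.001
grasp_force: 0.5
```

Call:
servo_tool(motion=[-1, 0.05, 0, 0, 0, -1, 0.1, 0, 0, 0, -1, 0.15, 0.01, 0, 0, -1, 0.19, 0.03, 0, 0, -1, 0.23, 0.05, 0, 0])

```text
time: 12.18
tool_pos: [0.5377, 0.3469, 0.0251]
tool_rot: [-0.0, 1.0, 0.011, 0.0]
contact_force: [-1.3, -0.7, 0.9]
gripper_width: 0.001
grasp_force: 0.9
```

```bash
python3 - <<'E'
from h import *
im,d=eyes.grab_frame("scene"); save("s4.png",im[150:330,150:390],3)
s=manip.state(); print(s["tool_pos"])
E
```

```text
[0.53834679 0.34668907 0.02526169]
```

View pics/s4.png

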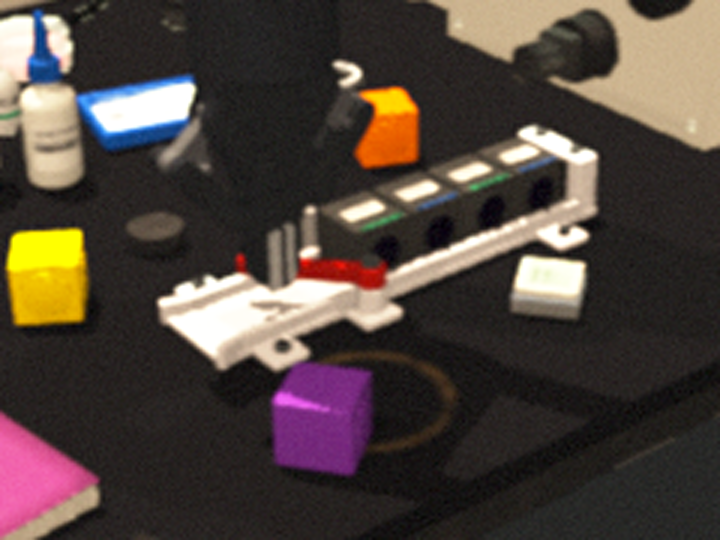

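The gate is swinging shut ahead of the fingers, with its arm at crop (340,270) now part-way across the channel. Finishing the sweep.

Call:
servo_tool(motion=[-1, 0.04, 0.05, 0, 0, -1, 0.08, 0.1, 0, 0, -1, 0.11, 0.15, 0, 0, -1, 0.14, 0.2, 0, 0, -1, 0.15, 0.23, 0, 0])

```text
time: 12.85
tool_pos: [0.5565, 0.3197, 0.0254]
tool_rot: [-0.0, 1.0, 0.011, 0.0]
contact_force: [-1.9, 0.5, 5.0]
gripper_width: 0.002
grasp_force: 2.2
```

Call:
servo_tool(motion=[-1, 0, 0.02, 0, 0, -1, 0, 0.04, 0, 0, -1, 0, 0.04, 0, 0])

```text
time: 13.22
tool_pos: [0.5568, 0.3151, 0.0254]
tool_rot: [-0.0, 1.0, 0.012, 0.001]
contact_force: [2.4, 0.2, 4.8]
gripper_width: -0.002
grasp_force: 2.1
```

```bash
python3 - <<'E'
from h import *
im,d=eyes.grab_frame("scene"); save("s5.png",im[190:290,200:330],6)
s=manip.state(); print(s["tool_pos"],s["contact_force"],s["ft_torque"])
E
```

```text
[0.5568261  0.31506736 0.02543105] [ 1.50898203 -0.13103281  4.48401566] [-0.0370442  -0.30230282  0.0101004 ]
```

View pics/s5.png

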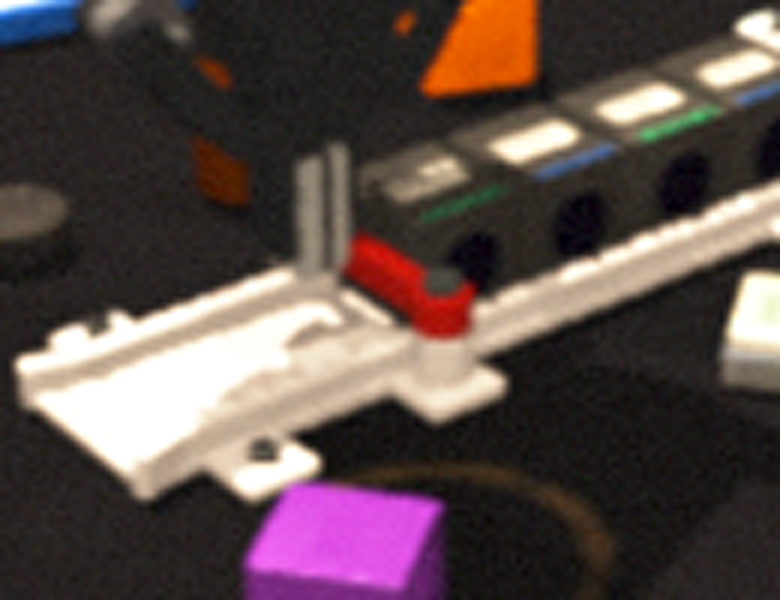

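Call:
servo_tool(motion=[-1, 0, -0.08, 0, 0, -1, 0, -0.08, 0, 0, -1, 0, -0.08, 0, 0])

```text
time: 13.65
tool_pos: [0.5556, 0.3252, 0.0252]
tool_rot: [-0.0, 1.0, 0.012, -0.0]
contact_force: [-1.1, 0.4, 5.7]
gripper_width: 0.001
grasp_force: 3.0
```

```bash
python3 - <<'E'
from h import *
im,d=eyes.grab_frame("scene"); P=pts("scene",d)
s=manip.state(); print(s["tool_pos"],s["contact_force"])
im=im.astype(int); m=(im[...,0]>90)&(im[...,1]<60)&(P[...,2]>.012)&(P[...,2]<.04)&(abs(P[...,0]-.53)<.05)&(abs(P[...,1]-.31)<.03)
m2=m&(P[...,2]>.028); p=P[m2][:,:2].astype(np.float32)*1000; print(len(p),p.min(0),p.max(0),np.ravel(cv2.fitLine(p,cv2.DIST_L2,0,.1,.1)))
E
```

```text
[0.55560491 0.32513059 0.02521629] [0.1623197  0.7192508  5.49322151]
107 [503.07114 291.93033] [552.89087 313.38916] [9.8296016e-01 1.8381856e-01 5.2490479e+02 3.0529803e+02]
```

Call:
servo_tool(motion=[-1, -0.04, 0, -0.03, 0, -1, -0.08, 0, -0.03, 0, -1, -0.08, 0, -0.03, 0])

```text
time: 14.08
tool_pos: [0.5449, 0.3242, 0.0275]
tool_rot: [0.0, 1.0, 0.012, -0.001]
contact_force: [-0.3, -0.5, 0.4]
gripper_width: -0.0
grasp_force: 0.0
```

Call:
servo_tool(motion=[-1, 0, 0.03, 0.02, 0, -1, 0, 0.06, 0.02, 0, -1, 0, 0.09, 0.02, 0, -1, 0, 0.12, 0.02, 0, -1, 0, 0.12, 0.02, 0])

```text
time: 14.7
tool_pos: [0.5467, 0.3119, 0.0262]
tool_rot: [-0.002, 1.0, 0.011, 0.001]
contact_force: [1.2, 8.5, -3.8]
gripper_width: 0.002
grasp_force: 4.0
```

Call:
servo_tool(motion=[-1, 0, 0.02, 0, 0, -1, 0, 0.03, 0, 0, -1, 0, 0.03, 0, 0])

```text
time: 15.08
tool_pos: [0.5467, 0.3115, 0.0262]
tool_rot: [-0.006, 1.0, 0.011, 0.001]
contact_force: [2.2, 17.9, -6.7]
gripper_width: 0.003
grasp_force: 9.1
```

The reaction is stiff at the gate, so I'm backing off, lifting away and checking.

Call:
servo_tool(motion=[-1, 0, -0.12, 0, 0, -1, 0, -0.25, 0, 0, -1, 0, -0.25, -0.4, 0, -1, 0, -0.25, -0.8, 0, -1, 0, -0.25, -1, 0])

```text
time: 15.7
tool_pos: [0.5474, 0.3374, 0.15]
tool_rot: [-0.001, 1.0, 0.012, 0.002]
contact_force: [-0.2, 0.3, -0.2]
gripper_width: 0.004
grasp_force: 0.0
```

Call:
servo_tool(motion=[-1, 0, -0.5, -0.2, 0, -1, 0, -1, -0.5, 0, -1, 0, -1, -0.6, 0])

```text
time: 16.08
tool_pos: [0.543, 0.4597, 0.2205]
tool_rot: [-0.001, 1.0, 0.013, 0.001]
contact_force: [0.5, 0.1, 0.0]
gripper_width: -0.004
grasp_force: 0.0
```

Call:
servo_tool(motion=[-1, 0, -0.5, -0.2, 0, -1, 0, -1, -0.3, 0, -1, 0, -1, -0.3, 0, -1, 0, -1, -0.3, 0])

```text
time: 16.58
tool_pos: [0.5405, 0.5756, 0.253]
tool_rot: [0.001, 1.0, 0.011, -0.0]
contact_force: [0.4, 0.1, 0.5]
gripper_width: 0.001
grasp_force: 0.0
```

```bash
python3 - <<'E'
from h import *
im,d=eyes.grab_frame("top"); save("t6.png",im[190:270,215:390],4.5)
s=manip.state(); print(s["tool_pos"],s["contact_force"])
E
```

```text
[0.5406686  0.57499102 0.253178  ] [0.3160473  0.12523869 0.63938847]
```

View pics/t6.png

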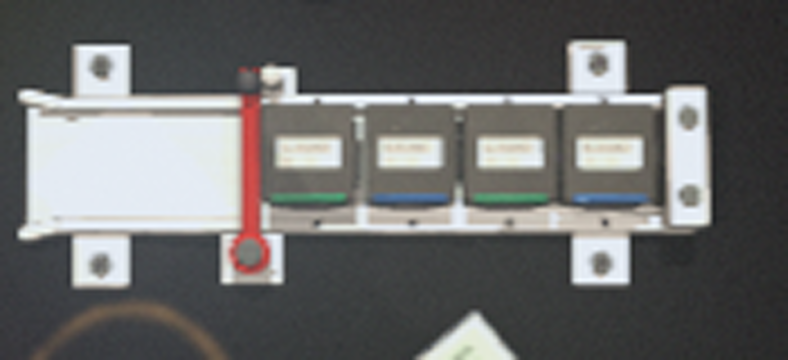

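The gate is square across the rail, with its pivot at crop (249,252) and tip at (248,80). All four cubes are upright and home against the stop, and the arm is clear, so I'm handing in.

```bash
python3 -c "
from plant import job_done; print(job_done())"
```

```text
the job is handed in; nothing more can be done
None
```

The job is handed in with no verdict returned: the last top view shows the four cubes upright and home against the stop, the red gate shut behind them, and the arm clear; the bottle, box and cap were not touched.

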